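# Fill a gift box with the scoop

### The job

Using the scoop, scoop all three wooden balls out of the sloping-sided tray and tip them gently, from low over it, into the open gift box, then set the scoop back down level on its rubber mat. Do not touch the balls with the gripper, do not press on or push the thin card gift box, and leave the carton, the stack of packs and the tape core where they stand.

Things in the scene. Friction and masses are not known exactly. Their poses are not given: they have to be found in the camera images.
- scoop: Loose metal hand scoop, 160 g, 110 long (x), 86 high; flat floor 78 wide, 2.5 thick. Origin: centre of the underside, x out of its open mouth, z up. Side walls flare out at 60 deg from the floor: 37 high (121 wide over all) for x=-55 to -7, then 19 high to x=25, none beyond. Upright back wall at x=-55, 38 high. Starts level on the mat.
- scoop_handle (a point): Grip point: middle of the dark wooden handle bar over the pan, 74 above the scoop's underside, 5 behind its centre; axes as the scoop. The bar is 94 long (scoop x=-55 to 39), 18 wide (y, grip across it), 24 high (z=62 to 86), on a post at the back; the space under it is open.
- scoop_lip (a point): Middle of the scoop's lip edge at its underside, 55 ahead of its origin. The last 20 of the floor is bevelled down to this thin edge.
- ball1: Origin: centre of a plain wooden ball, 40 diameter, 25 g; it starts on the tray's floor. The three balls are alike and in no order.
- ball2: Origin: centre of a second ball, as ball1.
- ball3: Origin: centre of a third ball, as ball1.
- tray: Fixed grey tray. Origin: centre of the underside, z up, x along its length towards the far end where the balls lie; floor 3 thick, 270 long (x) by 88 wide (y). All four sides slope outward at 60 deg from the floor up to 47 high; over the rim it is about 340 by 158. The near part (x below -20) starts empty.
- giftbox: Loose light open-topped card box, 250 g: 136 (x) by 116 (y) outside, 60 high, walls and floor 3. Origin: centre of the underside, z up.
- mat: Fixed black rubber mat, 140 (x) by 120 (y), 3 thick: the scoop's place. Origin: centre of the underside.
- carton: Bystander: standing cardboard carton, 70 (x) by 90 (y) by 140 high. Origin: centre of the underside.
- packs: Bystander: stack of wrapped packs, 84 (x) by 75 (y) by 112 high, one solid thing. Origin: centre of the underside.
- tape: Bystander: tape core lying flat beyond the tray, 96 outside diameter, 76 inside, 46 high. Origin: centre of the underside.
Not all that is in view belongs to the job. Of the things that look like the mat, take the one that is farthest from the robot's base at the start.

How it is judged:
On the way:
1. at least one ball is carried up out of the tray in the scoop (several trips are allowed) (((x of ball1 in the frame of scoop between -0.055 and 0.055 m and y of ball1 in the frame of scoop between -0.045 and 0.045 m and z of ball1 in the frame of scoop between 0.01 and 0.06 m and height (world z) of ball1 above 0.1 m) or (x of ball2 in the frame of scoop between -0.055 and 0.055 m and y of ball2 in the frame of scoop between -0.045 and 0.045 m and z of ball2 in the frame of scoop between 0.01 and 0.06 m and height (world z) of ball2 above 0.1 m) or (x of ball3 in the frame of scoop between -0.055 and 0.055 m and y of ball3 in the frame of scoop between -0.045 and 0.045 m and z of ball3 in the frame of scoop between 0.01 and 0.06 m and height (world z) of ball3 above 0.1 m))), for 0.2 s.
At the end, for the whole second after the job is handed in: All three balls lie at rest inside the gift box, below its rim, the box standing upright; the scoop stands level (within 0.08 rad) and at rest on the mat, its centre within 40 mm of the mat's centre (x of ball1 in the frame of giftbox between -0.066 and 0.066 m and y of ball1 in the frame of giftbox between -0.056 and 0.056 m and z of ball1 in the frame of giftbox between 0 and 0.06 m and linear speed of each of ball1, ball2, ball3, scoop below 0.03 m/s and x of ball2 in the frame of giftbox between -0.066 and 0.066 m and y of ball2 in the frame of giftbox between -0.056 and 0.056 m and z of ball2 in the frame of giftbox between 0 and 0.06 m and x of ball3 in the frame of giftbox between -0.066 and 0.066 m and y of ball3 in the frame of giftbox between -0.056 and 0.056 m and z of ball3 in the frame of giftbox between 0 and 0.06 m and angle between giftbox's own z axis and vertical below 0.1 rad and horizontal distance between scoop and mat below 0.04 m and angle between scoop's own z axis and vertical below 0.08 rad and height (world z) of scoop below 0.01 m); the robot touches nothing.
It fails at once if the gripper or arm touches a ball (contact force between any of the fingers, the arm and ball1 above 0.3 N or contact force between any of the fingers, the arm and ball2 above 0.3 N or contact force between any of the fingers, the arm and ball3 above 0.3 N).
It fails at once if the gift box is pressed by the scoop, fingers or arm with more than 8 N (contact force between any of scoop, the fingers, the arm and giftbox above 8 N).
It fails at once if the gift box is pushed more than 30 mm from its place (distance of giftbox from where it was at the start of the episode above 0.03 m).
It fails at once if a ball is thrown or dropped from high up (faster than 2 m/s, a fall of about 200 mm) (linear speed of any of ball1, ball2, ball3 above 2 m/s).
It fails at once if a bystander (carton, packs, tape core) is moved more than 25 mm or tipped (distance of any of carton, packs, tape from where it was at the start of the episode above 0.025 m or angle between any of carton, packs, tape's own z axis and vertical above 0.3 rad).
It also fails if it takes over 72 s, if anything falls off the work surface, if the arm or the gripper's body presses on something with over 40 N, if the wrist force passes 120 N, or if a joint passes its speed limit or range.

### The arm

A 6-joint arm with a two-finger parallel gripper is mounted at the origin on the work surface. World frame = base frame: x ahead of the robot, y to its left, z up, the work surface at z = 0. Lengths are in m, angles in rad, forces in N, time in s.
With the tool pointing down it reaches from about 0.3 to 0.875 m from the base axis. Payload 6.4 kg.
Tool frame: the origin (TCP) lies on the mounting face of the last link; the fingertips stand 173 mm ahead of it and the grasp point (between the pads) lies 155 mm ahead of it; z points along the fingers, y is the line along which they close (so a half turn about z gives the same grasp; the last joint's range is limited). The gripper opens to 85 mm and grips with 20 to 120 N. Pads are 22 mm wide; open, the fingers measure 114 mm over their backs; the gripper's body (76 mm by 85 mm) begins 54 mm behind the grasp point. The pads swing forward as they close: fully open they stand 13 mm farther back than shut.
Start: joints at [1.053, 0.181, 1.607, -0, 1.354, -0.206], TCP at [0.176, 0.547, 0.405] pointing down, gripper open.
Joint ranges: [-2.99, 2.99], [-0.89, 2.07], [0.3, 2.58], [-1.14, 4.28], [0, 2.63], [-3.12, 3.12]. Speed limits (rad/s): [2.57, 2.57, 3.01, 3.14, 3.14, 3.14].

### API

Orientations are given as a unit quaternion [x, y, z, w].
In Python, from plant import get_state, read_camera, job_done gives the robot as it stands.
- The arm moves only by the tool arm_command, never from a script. Its argument "commands" is one flat list of numbers, 4 for each row, row after row: the shift along the tool's x, y, z in mm, then the turn about the tool's z in degrees. In form: [dx, dy, dz, yaw, dx, dy, dz, yaw, ...]. A call has 1 to 12 rows; each row is the pose to reach, as a shift and turn from the pose commanded when the call began, along the tool's axes at that moment; what a row does not reach only later rows make up. A row lasts 1/12 s, in which the tool goes at most 41.7 mm and 7.16 degrees, less where a joint would pass 70% of its speed; a pose out of reach is approached as far as the arm can. A call with a gripper value outside its range is refused whole. "claw" is the finger opening in mm, from 0 to 85.4, set as the call begins (left out, the last holds). The fingers move at their own pace and stop on an object; "newtons" is the grip in N (left out, the last holds). Time passes only in rows, so rows that repeat a pose let the fingers close. It gives the time, the measured TCP pose, the force, the opening and the grip force at its end, in the units of the state.
- get_state(): the state, without advancing time (a new reading comes with each control period).
- read_camera(name): name is "scene" or "top" or "wrist"; returns a dict with "img" (384x512x3 uint8, blue, green, red), "z_map" (384x512 float32, m along the optical axis (not along the pixel's ray), 0 where there is no reading), "K" (3x3 intrinsics, pixels), "xyz" and "attitude" of the camera in the world. Camera axes: x right, y up, looking along -z (the intrinsics and any distortion apply to the point x, -y, -z); pixel columns grow to the right and rows downward; lengths in m; the calibration is good to about 2 mm. A picture is of the moment at which its call begins.
- job_done(): hands the job in; it is judged then, once.
The state is a dict: "time": time; "qpos": joint angles; "qd": joint speeds; "tau": joint torques, N m; "position": TCP position; "tool_rot": TCP orientation; "wrist_force": force on the tool from outside, world axes, zero at the start; "moment": the same for the moment, N m; "grip_width": opening from 0.0 (shut) to 1.0 (fully open); "gripper_force": force on a finger pad.
Only numpy, scipy, OpenCV 4.12 (cv2) and the standard library are available. Lean on these libraries where they do the work, as an engineer would, in place of code of your own. Each camera call takes 0.05 s, during which the arm holds its last target. There are 200 camera calls.

## Working session

There is one attempt and no reset: what is moved stays moved. The work goes in short steps, Python scripts to look and compute and a tool call to move; the robot and the scene stay as the last step left them, time stands still between calls to the robot, and variables do not carry over. Pictures are saved under pics/ and viewed, at most 10 in all, crops included, and the job is handed in when it is done.

Besides the shell and the picture viewer there is one more tool, called after "Call:" by a JSON object that holds its "name" and its "arguments", one argument or row to a line. arm_command: Moves the arm, as the interface text tells. Its arguments: {"type":"object","properties":{"commands":{"type":"array"},"claw":{"type":"number"},"newtons":{"type":"number"}},"required":["commands"]}

```bash
mkdir -p pics; cat > h.py <<'E'
import numpy as np, cv2
from scipy.spatial.transform import Rotation as R
from plant import get_state, read_camera, job_done
def world(c):
    K=c["K"];z=c["z_map"];v,u=np.mgrid[:z.shape[0],:z.shape[1]]
    p=np.stack([(u-K[0,2])/K[0,0]*z,-(v-K[1,2])/K[1,1]*z,-z],-1)
    q=np.array(c["attitude"]); M=R.from_quat(q).as_matrix() if q.size==4 else q.reshape(3,3)
    w=p@M.T+np.array(c["xyz"]); w[z==0]=np.nan
    return w
E
python3 - <<'E'
from h import *
for n in ("scene","top"):
    c=read_camera(n); cv2.imwrite(f"pics/{n}0.png",c["img"]); np.savez(f"{n}0.npz",**{k:np.array(v) for k,v in c.items()})
    print(n,c["K"],c["xyz"],c["attitude"],[k for k in c])
s=get_state(); print(s)
E
```

```text
scene [[410.35213285   0.         252.06313603]
 [  0.         410.35213285 184.02243395]
 [  0.           0.           1.        ]] [1.24158603 0.1516252  0.77800864] [0.25097365 0.31422636 0.70992626 0.57816843] ['img', 'z_map', 'K', 'xyz', 'attitude']
top [[478.17117873   0.         247.35452007]
 [  0.         478.17117873 182.26849253]
 [  0.           0.           1.        ]] [ 0.27845652 -0.02443469  1.205299  ] [ 0.08348594 -0.07884008 -0.6711075   0.73241318] ['img', 'z_map', 'K', 'xyz', 'attitude']
{'time': 0.1, 'qpos': array([ 1.05271226e+00,  1.81459992e-01,  1.60790621e+00,  4.10332549e-05,
        1.35379289e+00, -2.06306190e-01]), 'qd': array([ 0.00107034, -0.00069887, -0.00180318,  0.00032652,  0.00087633,
       -0.00055978]), 'tau': array([ 8.31742568e-07, -4.45877981e+01, -3.52240634e+01, -4.05297378e-04,
        4.15507136e-03,  5.24849540e-06]), 'position': array([0.17624894, 0.54708501, 0.40387869]), 'tool_rot': array([ 1.55262651e-01,  9.87872915e-01, -7.25309818e-04, -2.96249716e-04]), 'wrist_force': array([-0.1336691 ,  0.13408648,  0.115359  ]), 'moment': array([ 0.0150323 , -0.02057457,  0.0415118 ]), 'gripper_force': 0.0, 'grip_width': 0.9955910489020677}
```

View pics/top0.png

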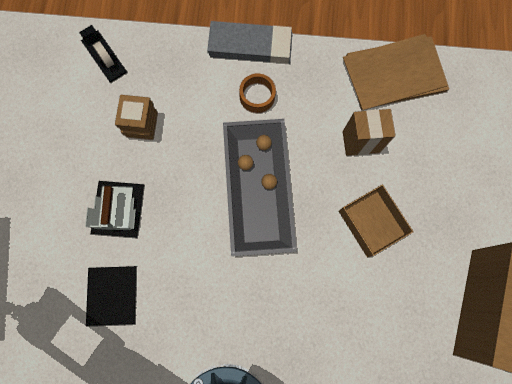

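View pics/scene0.png

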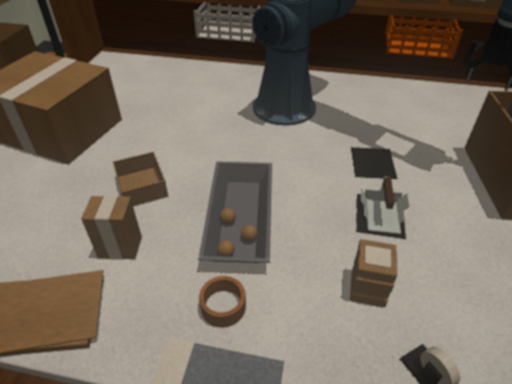

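The top view shows:
- the scoop on a black mat at (115,208), with a second bare black mat at (112,296)
- the tray at (260,187), with balls at (264,143), (246,162) and (269,182)
- the gift box at (375,220), the carton at (368,133), the packs at (135,115) and the tape core at (257,92)

Lookalikes for the mat are (115,208), (112,296) and the dark thing at (102,52), which carries a tape dispenser. For the gift box they are (375,220) and the big box at (490,310). I choose the mat under the scoop, since it is the farther of the two bare mats and the scoop starts on it. I choose the small open box at (375,220). Next I'll measure both and check them in a crop.

```bash
cat > m.py <<'E'
from h import *
c=dict(np.load("top0.npz")); W=world(c); im=c["img"]; Z=W[...,2]
print("table z",np.nanmedian(Z[150:170,180:215]), "zero depth",(c["z_map"]==0).sum())
def blob(name,sl,lo,hi,extra=None):
    m=np.zeros(Z.shape,bool); m[sl]=True; m&=(Z>lo)&(Z<hi)
    if extra is not None: m&=extra
    p=W[m]; r=cv2.minAreaRect((p[:,:2]*1000).astype(np.float32)); print(name,len(p),np.round(r[0],1),np.round(r[1],1),round(r[2],1),"z",np.round(np.percentile(p[:,2],[2,50,98])*1000,1)); return p
s=np.s_
blob("traytop",s[110:265,215:305],.040,.053)
blob("trayfl",s[110:265,215:305],-.005,.008,(im.max(-1)<130)); 
blob("boxrim",s[180:260,335:415],.05,.07)
blob("carton",s[100:160,335:400],.12,.16)
blob("packs",s[90:140,110:160],.10,.13)
blob("tape",s[70:115,235:280],.035,.06)
dark=im.max(-1)<30
blob("mat",s[170:245,80:150],-.005,.008,dark)
blob("mat2",s[255:335,75:145],-.005,.008,dark)
blob("bar",s[170:245,80:150],.074,.095)
hsv=cv2.cvtColor(im,cv2.COLOR_BGR2HSV)
for (u,v) in ((264,143),(246,162),(269,182)):
    p=W[v-12:v+13,u-12:u+13].reshape(-1,3); p=p[p[:,2]>.018]; 
    # sphere LSQ
    A=np.c_[2*p,np.ones(len(p))];x=np.linalg.lstsq(A,(p**2).sum(1),rcond=None)[0]; print("ball",np.round(x[:3]*1000,1), np.sqrt(x[3]+x[:3]@x[:3])*1000, len(p))
cr=im[165:260,70:170]; a=cv2.resize(cr,None,fx=4,fy=4,interpolation=cv2.INTER_CUBIC)
b=cv2.resize(im[170:270,330:420],(360,400),interpolation=cv2.INTER_CUBIC)
a=cv2.copyMakeBorder(a,0,20,0,0,cv2.BORDER_CONSTANT); cv2.imwrite("pics/crop.png",np.hstack([a,b]))
E
python3 m.py
```

```text
table z 0.0005343211586024132 zero depth 788
traytop 2277 [545.3 -32.2] [341.7 158.4] 9.0 z [40.4 47.8 52.5]
trayfl 3385 [569.5 -39.7] [384.9 156.1] 8.2 z [-1.8  3.5  7.5]
boxrim 400 [ 482.3 -327.1] [136.  118.4] 34.9 z [50.6 59.2 64.2]
carton 1213 [ 694.9 -292. ] [73.1 91.6] 10.6 z [122.9 140.1 144.5]
packs 1012 [687.2 289.3] [76.3 81.2] 89.1 z [102.3 111.7 116.3]
tape 453 [796.6  -8.7] [93.8 94.4] 0.3 z [36.3 45.4 50.5]
mat 657 [461.9 320. ] [136.4 117.4] 0.2 z [-1.   3.5  7.2]
mat2 2469 [247.5 303.4] [136.8 118.2] 7.4 z [-1.2  3.6  7.4]
bar 366 [452.2 324.3] [98.8 20. ] 2.8 z [76.1 88.2 93.3]
ball [668.8 -40.2  10.2] 32.19572709822761 296
ball [606.8  12.3  17.1] 26.593521385184836 237
ball [563.1 -66.7  19.6] 25.21874007988389 272
```

View pics/crop.png

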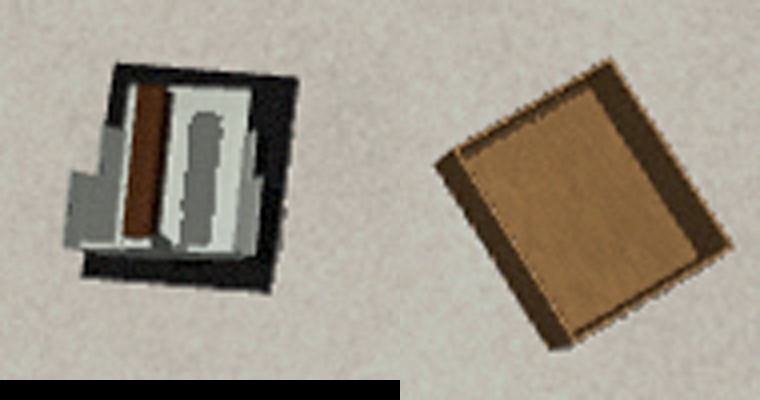

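The crop shows the scoop on its mat, with the mouth facing image-up (+x), the back wall at the bottom and the bar at crop (148,160). The open gift box is at the right. I'll write a helper that turns target poses into tool shifts, then check the first reach.

```bash
cat > g.py <<'E'
from h import *
import sys
# targets: x,y,z mm of TCP, heading deg of -toolx (scoop mouth)
def show(*T):
    s=get_state(); M=R.from_quat(s["tool_rot"]); p=np.array(s["position"])*1000
    tx=M.apply([1,0,0]); head=np.degrees(np.arctan2(-tx[1],-tx[0]))
    print("t",round(s["time"],2),"p",p.round(1),"head",round(head,2),"F",np.round(s["wrist_force"],1),"w",round(s["grip_width"]*85.4,1))
    for t in T:
        d=M.inv().apply(np.array(t[:3])-p); y=-((t[3]-head+180)%360-180)
        print(t,"->",d.round(1),round(y,1))
if __name__=="__main__": show(*[[float(v) for v in a.split(",")] for a in sys.argv[1:]])
E
python3 g.py 488,326,330,2.8 488,326,245,2.8
```

```text
t 0.1 p [176.2 547.1 403.9] head -17.86 F [-0.1  0.1  0.1] w 85.0
[488.0, 326.0, 330.0, 2.8] -> [-364.6 -114.7   73.9] -20.7
[488.0, 326.0, 245.0, 2.8] -> [-364.6 -114.6  158.9] -20.7
```

Call:
{"name": "arm_command", "arguments": {
  "commands": [-364.6,-114.7,74,-20.7,-364.6,-114.7,74,-20.7,-364.6,-114.7,74,-20.7,-364.6,-114.7,74,-20.7,-364.6,-114.7,74,-20.7,-364.6,-114.7,74,-20.7,-364.6,-114.7,74,-20.7,-364.6,-114.7,74,-20.7,-364.6,-114.7,74,-20.7,-364.6,-114.7,74,-20.7,-364.6,-114.7,74,-20.7,-364.6,-114.7,74,-20.7],
  "claw": 60
}}

```text
time: 1.1
position: [0.4889, 0.3251, 0.3297]
tool_rot: [-0.023, 1.0, -0.0, -0.001]
wrist_force: [-0.7, 0.4, -1.0]
grip_width: 0.705
gripper_force: 0.0
```

```bash
python3 - <<'E'
from h import *
c=read_camera("wrist"); W=world(c); cv2.imwrite("pics/w1.png",c["img"])
Z=W[...,2]; hsv=cv2.cvtColor(c["img"],cv2.COLOR_BGR2HSV)
m=(Z>.078)&(Z<.095)&(np.hypot(W[...,0]-.455,W[...,1]-.325)<.08); p=W[m]
if len(p)>20:
  r=cv2.minAreaRect((p[:,:2]*1000).astype(np.float32)); print(len(p),r, np.median(p[:,2]))
E
python3 g.py 488,326,245,2.8
```

```text
4046 ((454.4671936035156, 326.1769104003906), (97.69290161132812, 18.012094497680664), 2.9907331466674805) 0.08830043858298761
t 1.15 p [488.  326.  330.1] head 2.77 F [-0.6  1.2  0.5] w 59.9
[488.0, 326.0, 245.0, 2.8] -> [-0.1 -0.  85.1] -0.0
```

View pics/w1.png

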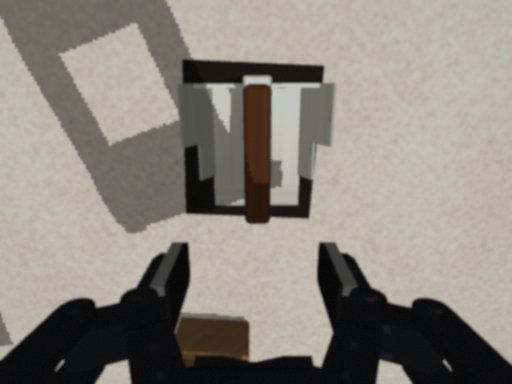

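The bar's top is at (257,150) in the wrist view, at (454.5, 326.2) mm with heading 3°. I'll grip near its front end with a light hold, to see whether the scoop pivots when lifted.

Call:
{"name": "arm_command", "arguments": {
  "commands": [0,2,42,0,0,2,85,0,0,2,85,0],
  "claw": 40
}}

```text
time: 1.4
position: [0.4835, 0.328, 0.2382]
tool_rot: [-0.026, 1.0, -0.002, -0.006]
wrist_force: [-2.8, -0.1, -2.1]
grip_width: 0.467
gripper_force: 0.0
```

Call:
{"name": "arm_command", "arguments": {
  "commands": [0,0,0,0,0,0,0,0,0,0,0,0,0,0,0,0,0,0,0,0,0,0,-7,0,0,0,-14,0,0,0,-14,0,0,0,-14,0],
  "claw": 0,
  "newtons": 20
}}

```text
time: 2.15
position: [0.4886, 0.3284, 0.2609]
tool_rot: [-0.025, 1.0, 0.0, 0.001]
wrist_force: [0.1, -0.2, -1.3]
grip_width: 0.203
gripper_force: 25.3
```

```bash
cat > pitch.py <<'E'
from h import *
import g
def bar(cam="top",save=None):
    c=read_camera(cam); W=world(c); im=c["img"].astype(int); s=get_state(); q=np.array(s["position"])
    if save: cv2.imwrite(save,c["img"])
    B,G,Rr=im[...,0],im[...,1],im[...,2]
    M=R.from_quat(s["tool_rot"]).as_matrix()
    L=(W-q)@M; L[...,0]*=-1; L[...,2]*=-1   # forward, left, up from TCP
    # floor of pan / light metal
    br=(Rr>1.6*G)&(Rr>45)&(abs(L[...,1])<.014)&(abs(L[...,0])<.11)&(L[...,2]<-.12)&(L[...,2]>-.2)
    p=L[br]*1000
    if len(p)>15:
        k=np.polyfit(p[:,0],p[:,2],1); r=p[:,2]-np.polyval(k,p[:,0]); p=p[abs(r)<6]; k=np.polyfit(p[:,0],p[:,2],1)
        print(cam,"bar n",len(p),"pitch deg",np.degrees(np.arctan(k[0])).round(2),"x",np.percentile(p[:,0],[1,99]).round(1),"top z at grip rel tcp",k[1].round(1))
    return c,W,L
if __name__=="__main__":
    import sys
    for n in sys.argv[1:]: bar(n,None)
    g.show()
E
python3 pitch.py top wrist scene
```

```text
top bar n 53 pitch deg 0.83 x [-75.  -10.2] top z at grip rel tcp -156.5
wrist bar n 7836 pitch deg 0.2 x [-74.8  12.7] top z at grip rel tcp -158.1
t 2.3 p [488.  328.2 259.5] head 2.83 F [ 0.1 -0.3 -1.6] w 17.7
```

The hold is firm with no pivoting (pitch 0.2°). I'll try a soft position hold.

Call:
{"name": "arm_command", "arguments": {
  "commands": [0,0,0,0,0,0,0,0,0,0,0,0],
  "claw": 17,
  "newtons": 20
}}

```text
time: 2.55
position: [0.488, 0.3282, 0.2594]
tool_rot: [-0.025, 1.0, -0.0, -0.0]
wrist_force: [0.5, 0.4, -0.6]
grip_width: 0.203
gripper_force: 25.3
```

```bash
python3 pitch.py wrist
```

```text
wrist bar n 7815 pitch deg 0.15 x [-75.1  12.2] top z at grip rel tcp -158.5
t 2.6 p [488.  328.3 259.4] head 2.84 F [ 0.6  0.  -2.2] w 17.0
```

Call:
{"name": "arm_command", "arguments": {
  "commands": [0,0,0,0,0,0,0,0,0,0,0,0],
  "claw": 18,
  "newtons": 20
}}

```text
time: 2.85
position: [0.4881, 0.3283, 0.2597]
tool_rot: [-0.025, 1.0, -0.0, -0.0]
wrist_force: [0.0, 0.1, -0.7]
grip_width: 0.209
gripper_force: 1.2
```

```bash
python3 pitch.py wrist
```

```text
wrist bar n 7453 pitch deg 9.34 x [-74.4  11.5] top z at grip rel tcp -159.7
t 2.9 p [488.1 328.3 259.7] head 2.84 F [ 0.3  0.1 -1.3] w 17.9
```

A claw of 18 mm gives a soft hold that lets the scoop pivot (now 9.3°), so I can pitch it at will. I'll set it flat again, grip it firmly and carry it to the tray's near end.

Call:
{"name": "arm_command", "arguments": {
  "commands": [0,0,8,0,0,0,14.5,0,0,0,14.5,0,0,0,14.5,0],
  "claw": 18.2,
  "newtons": 20
}}

```text
time: 3.23
position: [0.4877, 0.3281, 0.2442]
tool_rot: [-0.025, 1.0, -0.0, -0.001]
wrist_force: [-0.2, 0.9, -0.2]
grip_width: 0.211
gripper_force: 0.0
```

Call:
{"name": "arm_command", "arguments": {
  "commands": [0,0,0,0,0,0,0,0,0,0,0,0,0,0,0,0,0,0,-35,0,0,0,-70,0,0,0,-75,0],
  "claw": 0,
  "newtons": 60
}}

```text
time: 3.82
position: [0.49, 0.3291, 0.3266]
tool_rot: [-0.025, 1.0, 0.002, 0.004]
wrist_force: [1.1, 1.5, 0.9]
grip_width: 0.194
gripper_force: 60.0
```

```bash
python3 pitch.py wrist; python3 g.py 493.9,-40.3,320,9 493.9,-40.3,246,9
```

```text
wrist bar n 7331 pitch deg 0.19 x [-60.2  27.5] top z at grip rel tcp -155.0
t 3.87 p [489.8 329.  325.5] head 2.84 F [ 1.1  1.7 -1.6] w 16.5
t 3.87 p [489.8 329.  325.5] head 2.84 F [ 1.1  1.7 -1.6] w 16.5
[493.9, -40.3, 320.0, 9.0] -> [  14.2 -369.1    4.3] -6.2
[493.9, -40.3, 246.0, 9.0] -> [  14.9 -369.3   78.2] -6.2
```

The scoop slid forward about 15 mm in the soft hold, so the TCP is now at scoop x≈11.5. I'll allow for that now and regrip in the tray.

```bash
python3 g.py 479.6,-42.6,320,9
```

```text
t 3.87 p [489.8 329.  325.5] head 2.84 F [ 1.1  1.7 -1.6] w 16.5
[479.6, -42.6, 320.0, 9.0] -> [  28.6 -370.7    4.1] -6.2
```

Call:
{"name": "arm_command", "arguments": {
  "commands": [28.6,-370.7,0,-6.2,28.6,-370.7,0,-6.2,28.6,-370.7,0,-6.2,28.6,-370.7,0,-6.2,28.6,-370.7,0,-6.2,28.6,-370.7,0,-6.2,28.6,-370.7,0,-6.2,28.6,-370.7,0,-6.2,28.6,-370.7,0,-6.2,28.6,-370.7,0,-6.2,28.6,-370.7,0,-6.2,28.6,-370.7,0,-6.2]
}}

```text
time: 4.87
position: [0.4775, -0.0432, 0.3194]
tool_rot: [-0.078, 0.997, 0.001, -0.001]
wrist_force: [0.1, -0.2, -1.8]
grip_width: 0.196
gripper_force: 60.1
```

```bash
cat > tray.py <<'E'
from h import *
import g,sys
# positions in tray frame of what the cameras see
T=np.array([545.3,-32.2]); a=np.radians(9.0); ax=np.array([np.cos(a),np.sin(a)]); ay=np.array([-ax[1],ax[0]])
def totray(p): d=p[...,:2]*1000-T; return np.stack([d@ax,d@ay,p[...,2]*1000],-1)
def balls(cam,save=None):
    c=read_camera(cam); W=world(c); im=c["img"]
    if save: cv2.imwrite(save,im)
    h=cv2.cvtColor(im,cv2.COLOR_BGR2HSV)
    L=totray(W); m=(h[...,0]<22)&(h[...,1]>90)&(h[...,2]>60)&(abs(L[...,0])<190)&(abs(L[...,1])<85)&(L[...,2]>8)
    K=c["K"]; M=R.from_quat(c["attitude"]).as_matrix()
    n,lab,st,cen=cv2.connectedComponentsWithStats(m.astype(np.uint8))
    for i in range(1,n):
        if st[i,4]<40: continue
        p=L[lab==i]; top=p[p[:,2]>np.percentile(p[:,2],98)-1]
        print(cam,"blob px",cen[i].round(0),"n",st[i,4],"mid",np.median(p,0).round(0),"top",top.mean(0).round(0))
    return c,W,L
if __name__=="__main__":
    for n in sys.argv[1:]:
        balls(*n.split(","))
    s=get_state(); print("tcp tray",totray(np.array(s["position"])).round(1)); g.show()
E
python3 tray.py top scene; python3 pitch.py wrist; python3 g.py 479.6,-42.6,246,9
```

```text
top blob px [264. 226.] n 76 mid [-120.   -1.  164.] top [-123.   -1.  167.]
scene blob px [228. 215.] n 163 mid [ 26. -28.  34.] top [ 17. -26.  42.]
scene blob px [249. 232.] n 181 mid [79. 28. 35.] top [72. 28. 41.]
scene blob px [226. 248.] n 188 mid [128. -22.  36.] top [122. -23.  42.]
tcp tray [-68.4   0.8 319.6]
t 4.97 p [477.7 -42.1 319.6] head 9.12 F [ 0.2 -0.1 -1.4] w 16.6
wrist bar n 7417 pitch deg 0.15 x [-60.5  27.1] top z at grip rel tcp -156.2
t 5.02 p [477.8 -42.  319.8] head 9.16 F [ 0.1  0.2 -0.8] w 16.6
t 5.02 p [477.8 -42.  319.8] head 9.16 F [ 0.1  0.2 -0.8] w 16.6
[479.6, -42.6, 246.0, 9.0] -> [-1.8 -1.  73.8] 0.2
```

Call:
{"name": "arm_command", "arguments": {
  "commands": [-1,-1,35,0,-1,-1,60,0,-1,-1,70,0,-1,-1,73,0,-1,-1,73,0]
}}

```text
time: 5.43
position: [0.479, -0.0434, 0.2468]
tool_rot: [-0.08, 0.997, 0.0, -0.001]
wrist_force: [0.2, -0.3, -1.6]
grip_width: 0.193
gripper_force: 59.9
```

Call:
{"name": "arm_command", "arguments": {
  "commands": [0,0,0,0,0,0,0,0,-8,0,-2,0,-14,0,-3,0,-14,0,-3,0],
  "claw": 24
}}

```text
time: 5.85
position: [0.4947, -0.0423, 0.2518]
tool_rot: [-0.079, 0.997, -0.001, 0.002]
wrist_force: [-0.4, 0.3, 0.1]
grip_width: 0.281
gripper_force: 0.0
```

```bash
python3 pitch.py wrist; python3 tray.py
```

```text
wrist bar n 7368 pitch deg -0.14 x [-74.4  13.2] top z at grip rel tcp -162.7
t 5.9 p [494.  -42.2 251.2] head 9.05 F [ 0.4  0.6 -0.2] w 24.2
tcp tray [-52.2  -1.8 251.2]
t 5.9 p [494.  -42.2 251.2] head 9.05 F [ 0.4  0.6 -0.2] w 24.2
```

Call:
{"name": "arm_command", "arguments": {
  "commands": [0,0,4,0,0,0,4,0]
}}

```text
time: 6.07
position: [0.4925, -0.0419, 0.2455]
tool_rot: [-0.079, 0.997, 0.0, -0.001]
wrist_force: [-0.8, -0.0, -0.1]
grip_width: 0.28
gripper_force: 0.0
```

Call:
{"name": "arm_command", "arguments": {
  "commands": [0,0,0,0,0,0,0,0,0,0,0,0,0,0,0,0,0,1.5,0,0],
  "claw": 0,
  "newtons": 80
}}

```text
time: 6.48
position: [0.4925, -0.0407, 0.2461]
tool_rot: [-0.079, 0.997, -0.0, -0.0]
wrist_force: [0.4, -0.7, -1.2]
grip_width: 0.189
gripper_force: 80.2
```

Call:
{"name": "arm_command", "arguments": {
  "commands": [-40,0,0,0,-80,0,0,0,-120,0,0,0,-142,0,0,0,-149,0,0,0,-152,0,0,0]
}}

```text
time: 6.98
position: [0.6435, -0.0164, 0.2457]
tool_rot: [-0.079, 0.997, -0.0, -0.0]
wrist_force: [-1.6, -0.8, 3.2]
grip_width: 0.189
gripper_force: 94.9
```

```bash
python3 tray.py scene,pics/s2.png top; python3 pitch.py wrist
```

```text
scene blob px [237. 246.] n 518 mid [126.  -3.  38.] top [ 95. -22.  53.]
tcp tray [9.820e+01 2.000e-01 2.458e+02]
t 7.08 p [642.2 -16.6 245.8] head 9.04 F [ 0.5 -0.  -0.7] w 16.1
wrist bar n 9034 pitch deg -12.8 x [-75.5  10. ] top z at grip rel tcp -152.5
t 7.13 p [641.8 -16.7 245.8] head 9.03 F [ 0.4 -0.4 -1. ] w 15.6
```

View pics/s2.png

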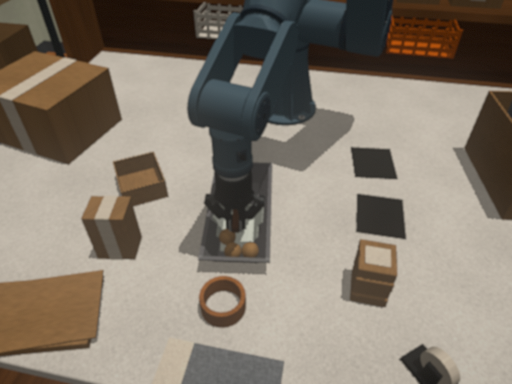

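Two balls sit at the far wall, at (232,250) and (250,249), and a third is higher at (227,236). I'll check whether the scoop has pitched.

```bash
python3 - <<'E'
from pitch import *
c,W,L=bar("wrist","pics/w2.png")
for x in range(-110,40,10):
    m=(abs(L[...,1])<.008)&(abs(L[...,0]*1000-x)<5)&(L[...,2]<-.1)
    z=L[m][:,2]*1000
    if len(z)>5: print(x,len(z),np.percentile(z,[5,50,95]).round(0))
E
```

```text
wrist bar n 9029 pitch deg -12.85 x [-75.7   9.8] top z at grip rel tcp -152.6
-110 529 [-244. -243. -242.]
-100 359 [-244. -243. -218.]
-90 588 [-178. -162. -150.]
-80 1634 [-146. -138. -136.]
-70 1630 [-138. -137. -135.]
-60 1410 [-140. -139. -137.]
-50 1210 [-143. -141. -140.]
-40 1071 [-145. -143. -142.]
-30 924 [-147. -146. -144.]
-20 817 [-150. -148. -146.]
-10 843 [-152. -150. -101.]
0 714 [-154. -153. -147.]
10 470 [-156. -155. -145.]
```

View pics/w2.png

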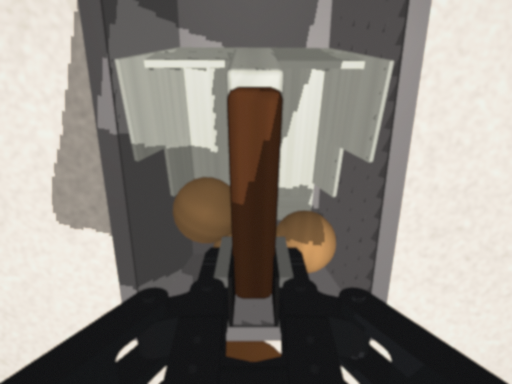

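The wrist view shows the scoop nose-down by 12.9°, with balls at (205,210) and (305,242) beside the bar and the third at the far wall near (255,350). The jam twisted the scoop in the grip. I'll back off, let it settle flat and regrip deeper and harder.

Call:
{"name": "arm_command", "arguments": {
  "commands": [15,0,-2,0,40,0,-2,0,60,0,-2,0,60,0,-2,0]
}}

```text
time: 7.52
position: [0.579, -0.0261, 0.2469]
tool_rot: [-0.078, 0.997, 0.001, -0.003]
wrist_force: [0.3, 0.4, -1.1]
grip_width: 0.188
gripper_force: 94.3
```

Call:
{"name": "arm_command", "arguments": {
  "commands": [0,0,0,0,0,0,0,0,0,0,0,0],
  "claw": 24
}}

```text
time: 7.77
position: [0.584, -0.0262, 0.2488]
tool_rot: [-0.079, 0.997, -0.0, 0.001]
wrist_force: [-1.3, -0.3, 0.6]
grip_width: 0.281
gripper_force: 0.0
```

```bash
python3 tray.py scene top; python3 pitch.py wrist; python3 - <<'E'
from tray import *
c,W,L=balls("wrist","pics/w3.png")
E
```

```text
scene blob px [236. 246.] n 557 mid [122.  -4.  35.] top [114.  -5.  43.]
top blob px [238. 145.] n 71 mid [109.  43.  37.] top [ 11.  43. 387.]
tcp tray [ 3.920e+01 -1.000e-01  2.485e+02]
t 7.87 p [584.1 -26.1 248.5] head 9.04 F [-0.8  0.5 -0.5] w 24.0
wrist bar n 8514 pitch deg -0.07 x [-89.5  -2.1] top z at grip rel tcp -159.9
t 7.92 p [584.  -26.1 248.4] head 9.04 F [-0.4  0.2  0.5] w 23.7
wrist blob px [246. 109.] n 5050 mid [-31.  -4.  89.] top [-28.  -2.  89.]
wrist blob px [186. 274.] n 101 mid [ 80. -44.  28.] top [ 28. -25. 116.]
wrist blob px [249. 321.] n 3295 mid [113.  -4.  35.] top [ 49.  -1. 109.]
```

View pics/w3.png

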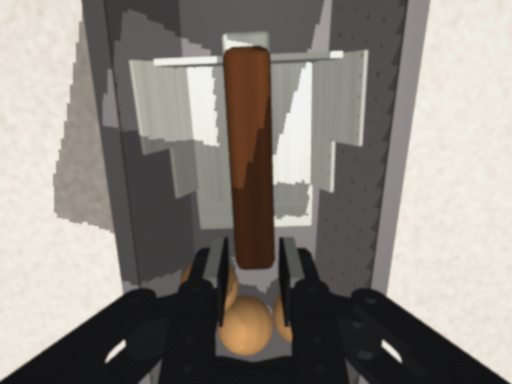

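The scoop is flat again, slightly yawed, with the bar running from (247,60) to (255,260). The balls are at (210,290), (246,325) and (290,315), all ahead of the lip. I'll regrip deeper and push again more slowly.

Call:
{"name": "arm_command", "arguments": {
  "commands": [12,0,2,0,23,0,9,0,23,0,9,0]
}}

```text
time: 8.22
position: [0.5591, -0.0295, 0.2376]
tool_rot: [-0.079, 0.997, 0.001, -0.002]
wrist_force: [-0.2, -0.2, -0.3]
grip_width: 0.284
gripper_force: 0.0
```

Call:
{"name": "arm_command", "arguments": {
  "commands": [0,0,0,0,0,0,0,0,0,0,0,0,0,0,0,0,0,0,0,0],
  "claw": 0,
  "newtons": 120
}}

```text
time: 8.63
position: [0.5611, -0.0297, 0.2393]
tool_rot: [-0.079, 0.997, -0.0, 0.0]
wrist_force: [-0.7, -0.7, -2.0]
grip_width: 0.185
gripper_force: 117.1
```

```bash
python3 pitch.py wrist; python3 tray.py
```

```text
wrist bar n 8223 pitch deg 0.22 x [-64.8  23.1] top z at grip rel tcp -150.0
t 8.68 p [561.  -29.7 239.3] head 9.04 F [ 0.  -0.1 -1.6] w 15.4
tcp tray [ 15.9   0.  239.3]
t 8.68 p [561.  -29.7 239.3] head 9.04 F [ 0.  -0.1 -1.6] w 15.4
```

Call:
{"name": "arm_command", "arguments": {
  "commands": [-35,0,0.8,0,-58,0,0.8,0,-66,0,0.8,0]
}}

```text
time: 8.93
position: [0.6286, -0.0193, 0.24]
tool_rot: [-0.079, 0.997, -0.001, 0.002]
wrist_force: [0.3, -0.2, -1.9]
grip_width: 0.185
gripper_force: 144.3
```

```bash
python3 pitch.py wrist; python3 tray.py scene wrist
```

```text
wrist bar n 9251 pitch deg -14.88 x [-68.9  15.6] top z at grip rel tcp -143.5
t 8.98 p [628.5 -19.2 239.3] head 9.06 F [ 1.7 -0.1  4. ] w 15.9
scene blob px [236. 246.] n 556 mid [123.  -2.  37.] top [115. -19.  45.]
wrist blob px [249. 155.] n 4042 mid [ 25.  -2. 110.] top [ 18.  -0. 112.]
wrist blob px [195. 238.] n 2664 mid [ 89. -34.  39.] top [ 95. -32.  49.]
wrist blob px [316. 259.] n 1808 mid [103.  37.  36.] top [ 73.  21. 108.]
tcp tray [ 8.260e+01 -1.000e-01  2.393e+02]
t 9.08 p [626.9 -19.4 239.3] head 9.06 F [2.8 0.5 4.8] w 15.7
```

The jam turned the scoop nose-down again. If I grip at the rear of the bar, the floor under the lip will block nose-down rotation. I'll back off, settle the scoop and regrip at the rear.

Call:
{"name": "arm_command", "arguments": {
  "commands": [15,0,-1,0,35,0,-1,0,45,0,-1,0,45,0,-1,0]
}}

```text
time: 9.42
position: [0.5791, -0.0266, 0.2395]
tool_rot: [-0.079, 0.997, 0.0, -0.001]
wrist_force: [-2.9, -0.1, 3.7]
grip_width: 0.188
gripper_force: 145.4
```

Call:
{"name": "arm_command", "arguments": {
  "commands": [0,0,0,0,0,0,0,0,0,0,0,0,30,0,-10,0,45,0,-10,0,45,0,-10,0],
  "claw": 28
}}

```text
time: 9.92
position: [0.5348, -0.0333, 0.2484]
tool_rot: [-0.079, 0.997, 0.001, -0.002]
wrist_force: [0.6, 0.3, 0.8]
grip_width: 0.329
gripper_force: 0.0
```

```bash
python3 pitch.py wrist; python3 tray.py scene wrist; python3 - <<'E'
from pitch import *
c,W,L=bar("wrist"); m=(abs(L[...,1])<.02)&(L[...,2]<-.155)&(L[...,2]>-.18)
p=L[m]*1000; p=p[(p[:,0]>-40)&(p[:,0]<90)]; print(cv2.minAreaRect(p[:,:2].astype(np.float32)), np.median(p[:,2]))
E
```

```text
wrist bar n 6167 pitch deg 0.07 x [-43.6  44.7] top z at grip rel tcp -160.4
t 9.97 p [536.2 -33.4 248.9] head 9.01 F [1.  0.  0.5] w 28.2
scene blob px [237. 243.] n 564 mid [118.  -5.  35.] top [107.   0.  42.]
wrist blob px [241. 203.] n 723 mid [-45.  -5.  88.] top [-35.  -5.  89.]
wrist blob px [265. 200.] n 281 mid [-41.   5.  89.] top [-39.   4.  89.]
wrist blob px [236. 336.] n 2101 mid [ 67. -14.  40.] top [-19.  -4. 150.]
wrist blob px [286. 347.] n 398 mid [96. 24. 25.] top [-18.   8. 148.]
tcp tray [-7.700e+00 -1.000e-01  2.495e+02]
t 10.07 p [537.7 -33.5 249.5] head 9.02 F [1.3 1.1 1.5] w 28.1
wrist bar n 6232 pitch deg -0.06 x [-45.6  42.5] top z at grip rel tcp -161.1
((1.7193794250488281, 2.7984695434570312), (86.47491455078125, 39.26630783081055), 12.635884284973145) -161.18023529347488
```

Call:
{"name": "arm_command", "arguments": {
  "commands": [25,0,0,0,38,0,10,0,38,0,11,0]
}}

```text
time: 10.37
position: [0.4979, -0.0391, 0.2368]
tool_rot: [-0.079, 0.997, 0.001, -0.002]
wrist_force: [-1.4, 0.4, -0.7]
grip_width: 0.33
gripper_force: 0.0
```

Call:
{"name": "arm_command", "arguments": {
  "commands": [0,0,0,0,0,0,0,0,0,0,0,0,0,0,0,0,0,0,0,0],
  "claw": 0,
  "newtons": 120
}}

```text
time: 10.78
position: [0.5001, -0.0394, 0.2386]
tool_rot: [-0.079, 0.997, -0.0, 0.0]
wrist_force: [-1.4, 0.3, -1.0]
grip_width: 0.181
gripper_force: 117.7
```

```bash
python3 pitch.py wrist top; python3 tray.py scene,pics/s4.png top
```

```text
wrist bar n 3456 pitch deg 0.37 x [-6.9 40.9] top z at grip rel tcp -150.0
t 10.88 p [499.8 -39.4 238.5] head 9.04 F [ 0.   0.6 -1.5] w 15.7
scene blob px [238. 198.] n 87 mid [19.  0. 88.] top [19.  4. 91.]
scene blob px [237. 243.] n 558 mid [119.  -5.  36.] top [104.   4.  42.]
tcp tray [-46.2   0.  238.4]
t 10.98 p [499.7 -39.4 238.4] head 9.04 F [ 0.2  0.7 -1.8] w 15.4
```

Call:
{"name": "arm_command", "arguments": {
  "commands": [-38,0,0.5,0,-58,0,0.5,0,-66,0,0.5,0]
}}

```text
time: 11.23
position: [0.5671, -0.0291, 0.2388]
tool_rot: [-0.079, 0.997, -0.0, 0.002]
wrist_force: [0.2, 0.5, -0.7]
grip_width: 0.183
gripper_force: 126.7
```

```bash
python3 pitch.py wrist; python3 tray.py scene wrist
```

```text
wrist bar n 3558 pitch deg 0.38 x [-8.5 38.9] top z at grip rel tcp -147.9
t 11.28 p [567.  -29.  238.4] head 9.06 F [-1.   0.2 -0.8] w 15.9
scene blob px [236. 219.] n 87 mid [87. -0. 90.] top [90. -1. 91.]
scene blob px [229. 244.] n 351 mid [113. -16.  40.] top [ 98. -23.  47.]
scene blob px [251. 250.] n 174 mid [135.  36.  39.] top [130.  36.  45.]
wrist blob px [243. 291.] n 198 mid [24. -4. 90.] top [25. -4. 90.]
wrist blob px [266. 285.] n 130 mid [21.  5. 90.] top [21.  5. 90.]
wrist blob px [230. 342.] n 247 mid [ 89. -14.  42.] top [ 11.  -6. 137.]
wrist blob px [274. 352.] n 139 mid [61.  9. 87.] top [ 11.   5. 137.]
tcp tray [ 19.2   0.3 237.2]
t 11.38 p [564.3 -28.9 237.2] head 9.07 F [-1.  -0.1 -3.2] w 15.7
```

Call:
{"name": "arm_command", "arguments": {
  "commands": [-5,0,0,0,-9,0,0,0,-12,0,0,0,-12,0,0,0]
}}

```text
time: 11.72
position: [0.5768, -0.0272, 0.2379]
tool_rot: [-0.079, 0.997, -0.0, 0.0]
wrist_force: [0.3, -0.2, -3.0]
grip_width: 0.187
gripper_force: 126.5
```

```bash
python3 pitch.py wrist; python3 tray.py scene,pics/s5.png wrist,pics/w5.png; python3 -c "
import cv2;a=cv2.imread('pics/s5.png')[170:280,180:290];b=cv2.imread('pics/w5.png');cv2.imwrite('pics/c5.png',cv2.hconcat([cv2.resize(a,(384,384),interpolation=2),cv2.resize(b[140:384],(400,384))]))"
```

```text
wrist bar n 3565 pitch deg 0.29 x [-8.5 39.1] top z at grip rel tcp -148.2
t 11.77 p [576.6 -27.2 237.8] head 9.03 F [ 0.4  0.4 -2.8] w 15.8
scene blob px [236. 222.] n 96 mid [96. -0. 89.] top [98. -0. 91.]
scene blob px [237. 246.] n 512 mid [129.  -4.  39.] top [113.  -7.  52.]
wrist blob px [243. 293.] n 208 mid [37. -4. 90.] top [38. -4. 91.]
wrist blob px [266. 285.] n 134 mid [32.  5. 90.] top [31.  5. 90.]
wrist blob px [265. 311.] n 40 mid [45.  5. 90.] top [45.  5. 90.]
wrist blob px [230. 343.] n 260 mid [106. -14.  41.] top [ 22.  -6. 138.]
wrist blob px [274. 349.] n 237 mid [118.  14.  32.] top [ 22.   5. 138.]
tcp tray [3.150e+01 1.000e-01 2.378e+02]
t 11.87 p [576.4 -27.2 237.8] head 9.03 F [-0.  -0.4 -2. ] w 15.8
```

View pics/c5.png

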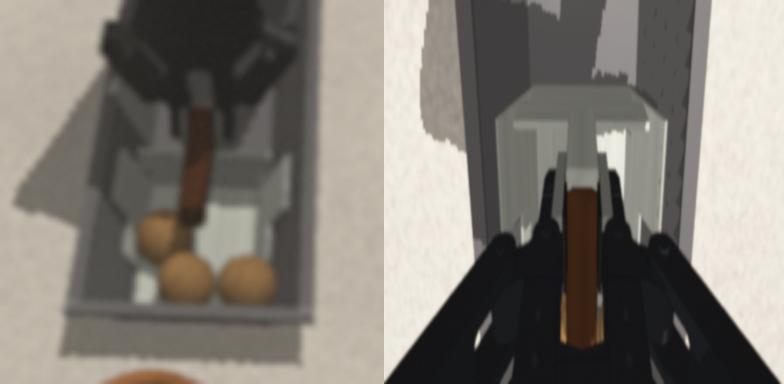

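The left crop shows all three balls over the scoop: two at the far wall, at (187,280) and (247,283), and one further in at (163,238). The scoop is still level. Now I'll release it and regrip at the bar's front.

Call:
{"name": "arm_command", "arguments": {
  "commands": [0,0,0,0,0,0,0,0,0,0,-9,0,-35,0,-9,0,-66,0,-9,0,-66,0,-9,0],
  "claw": 26
}}

```text
time: 12.37
position: [0.6459, -0.0166, 0.2489]
tool_rot: [-0.079, 0.997, -0.001, 0.003]
wrist_force: [-0.4, 0.1, 1.1]
grip_width: 0.306
gripper_force: 0.0
```

```bash
python3 pitch.py wrist; python3 tray.py scene wrist
```

```text
wrist bar n 7940 pitch deg -0.22 x [-76.6  10.9] top z at grip rel tcp -159.7
t 12.42 p [644.  -16.7 248.2] head 9.08 F [-0.3  0.1 -0.5] w 26.2
scene blob px [229. 243.] n 327 mid [116. -16.  38.] top [111. -14.  53.]
scene blob px [250. 250.] n 173 mid [135.  34.  38.] top [130.  34.  45.]
wrist blob px [228. 163.] n 5808 mid [62. -9. 87.] top [40. -2. 89.]
wrist blob px [241. 246.] n 133 mid [86. -5. 89.] top [87. -5. 89.]
wrist blob px [228. 252.] n 408 mid [112. -14.  41.] top [ 94. -10.  86.]
wrist blob px [311. 246.] n 1598 mid [112.  37.  36.] top [ 92.  26. 100.]
tcp tray [9.760e+01 2.000e-01 2.472e+02]
t 12.52 p [641.7 -16.7 247.2] head 9.06 F [-0.   0.8  0.3] w 26.1
```

Call:
{"name": "arm_command", "arguments": {
  "commands": [0,0,0,0,0,0,0,0,0,0,0,0,2,0,-2,0,5,0,-5,0,8,0,-8,0,11,0,-11,0,14,0,-13,0,14,0,-13,0],
  "claw": 18,
  "newtons": 20
}}

```text
time: 13.27
position: [0.6276, -0.0191, 0.2607]
tool_rot: [-0.079, 0.997, -0.0, 0.0]
wrist_force: [-0.2, -0.2, 0.3]
grip_width: 0.212
gripper_force: 0.2
```

```bash
python3 pitch.py wrist; python3 tray.py scene wrist
```

```text
wrist bar n 6056 pitch deg -0.11 x [-60.2  27.4] top z at grip rel tcp -172.0
t 13.32 p [627.7 -19.1 260.4] head 9.03 F [ 0.2 -0.2 -0.3] w 17.9
scene blob px [229. 243.] n 336 mid [111. -16.  38.] top [ 99. -19.  48.]
scene blob px [250. 250.] n 174 mid [135.  34.  38.] top [127.  33.  44.]
wrist blob px [242. 164.] n 961 mid [36. -5. 88.] top [44. -4. 89.]
wrist blob px [265. 165.] n 330 mid [38.  5. 89.] top [39.  5. 89.]
wrist blob px [212. 209.] n 2405 mid [ 78. -25.  41.] top [ 75. -18.  64.]
wrist blob px [313. 257.] n 1140 mid [112.  40.  37.] top [ 73.  22. 125.]
wrist blob px [235. 285.] n 53 mid [104.  -9.  85.] top [ 90.  -9. 105.]
tcp tray [8.36e+01 1.00e-01 2.60e+02]
t 13.42 p [627.9 -19.1 260. ] head 9.03 F [-0.3 -0.8  0.2] w 17.7
```

The hold was too soft and slipped off upward, leaving the scoop flat. I'll return and hold slightly tighter.

Call:
{"name": "arm_command", "arguments": {
  "commands": [0,0,-3,0,-14,0,0,0,-14,0,12,0,-14,0,15,0,-14,0,15,0],
  "claw": 24
}}

```text
time: 13.83
position: [0.6406, -0.0166, 0.2425]
tool_rot: [-0.079, 0.997, 0.001, -0.002]
wrist_force: [0.4, 0.3, -0.1]
grip_width: 0.285
gripper_force: 0.0
```

Call:
{"name": "arm_command", "arguments": {
  "commands": [0,0,0,0,0,0,0,0,0,0,0,0,0,0,0,0,2,0,-2,0,4,0,-4,0],
  "claw": 17.7,
  "newtons": 20
}}

```text
time: 14.33
position: [0.6376, -0.0175, 0.249]
tool_rot: [-0.079, 0.997, 0.0, -0.0]
wrist_force: [0.2, 1.2, -1.5]
grip_width: 0.209
gripper_force: 6.8
```

```bash
python3 pitch.py wrist; python3 tray.py scene
```

```text
wrist bar n 8265 pitch deg 0.32 x [-72.7  14.9] top z at grip rel tcp -155.5
t 14.38 p [637.5 -17.5 249.5] head 9.04 F [-0.5  0.6 -1.4] w 18.3
scene blob px [229. 242.] n 332 mid [114. -16.  44.] top [ 98. -19.  55.]
scene blob px [250. 250.] n 185 mid [138.  34.  44.] top [132.  33.  50.]
tcp tray [9.350e+01 1.000e-01 2.495e+02]
t 14.43 p [637.7 -17.5 249.5] head 9.04 F [-0.1 -0.5 -2.6] w 17.8
```

Call:
{"name": "arm_command", "arguments": {
  "commands": [0,0,0,0,0,0,0,0],
  "claw": 17.85
}}

```text
time: 14.6
position: [0.6378, -0.0175, 0.249]
tool_rot: [-0.079, 0.997, -0.0, 0.0]
wrist_force: [0.1, -0.5, -2.5]
grip_width: 0.209
gripper_force: 5.4
```

```bash
python3 pitch.py wrist; python3 tray.py scene
```

```text
wrist bar n 8265 pitch deg 0.38 x [-73.   14.9] top z at grip rel tcp -154.8
t 14.65 p [637.8 -17.5 248.9] head 9.03 F [-0.2  0.5 -2.3] w 17.6
scene blob px [229. 242.] n 326 mid [115. -15.  44.] top [105. -17.  54.]
scene blob px [250. 250.] n 182 mid [138.  34.  44.] top [132.  34.  50.]
tcp tray [9.370e+01 1.000e-01 2.489e+02]
t 14.7 p [637.8 -17.4 248.9] head 9.04 F [-0.4 -0.1 -1.6] w 17.9
```

Force is 5.4 N. I'll soften a bit more, in small steps.

Call:
{"name": "arm_command", "arguments": {
  "commands": [0,0,0,0,0,0,0,0],
  "claw": 17.95
}}

```text
time: 14.87
position: [0.6378, -0.0175, 0.2489]
tool_rot: [-0.079, 0.997, 0.0, -0.0]
wrist_force: [-1.2, -0.1, -1.6]
grip_width: 0.209
gripper_force: 1.6
```

```bash
python3 pitch.py wrist
```

```text
wrist bar n 8103 pitch deg 3.55 x [-72.9  14.4] top z at grip rel tcp -155.9
t 14.92 p [637.8 -17.4 248.8] head 9.04 F [-0.4  0.1 -1.4] w 17.9
```

Pitch is 3.5° and the hold still carries load. I'll continue raising back and up softly.

Call:
{"name": "arm_command", "arguments": {
  "commands": [1.5,0,-1.5,0,3,0,-3,0,4.5,0,-4.5,0,6,0,-6,0,7.5,0,-7.5,0,7.5,0,-7.5,0]
}}

```text
time: 15.42
position: [0.6302, -0.0187, 0.2569]
tool_rot: [-0.079, 0.997, -0.0, 0.0]
wrist_force: [-1.1, 0.4, -0.9]
grip_width: 0.208
gripper_force: 1.6
```

```bash
python3 pitch.py wrist; python3 tray.py scene
```

```text
wrist bar n 7800 pitch deg 9.2 x [-72.6  13.9] top z at grip rel tcp -157.2
t 15.47 p [630.3 -18.7 256.8] head 9.03 F [ 0.4  0.5 -1. ] w 17.8
scene blob px [238. 235.] n 445 mid [103.   0.  48.] top [106.   3.  78.]
tcp tray [ 86.2   0.  256.7]
t 15.52 p [630.4 -18.7 256.7] head 9.03 F [ 0.8  0.5 -1.1] w 17.5
```

Pitch is 9.2°. I'll clamp hard and lift gently.

Call:
{"name": "arm_command", "arguments": {
  "commands": [0,0,0,0,0,0,0,0,0,0,0,0,0,0,0,0,0,0,-3,0,0,0,-8,0,0,0,-14,0,0,0,-20,0],
  "claw": 0,
  "newtons": 100
}}

```text
time: 16.18
position: [0.6303, -0.0186, 0.2766]
tool_rot: [-0.079, 0.997, 0.0, -0.0]
wrist_force: [0.2, -0.6, -1.7]
grip_width: 0.184
gripper_force: 98.0
```

```bash
python3 pitch.py wrist; python3 tray.py scene,pics/s6.png wrist,pics/w6.png; python3 -c "
import cv2;a=cv2.imread('pics/s6.png')[160:280,175:295];b=cv2.imread('pics/w6.png');cv2.imwrite('pics/c6.png',cv2.hconcat([cv2.resize(a,(384,384),interpolation=2),cv2.resize(b[50:384],(400,384))]))"
```

```text
wrist bar n 7596 pitch deg 9.09 x [-73.4  13. ] top z at grip rel tcp -159.2
t 16.23 p [630.9 -18.7 278.4] head 9.04 F [ 0.2  0.4 -0.7] w 15.3
scene blob px [237. 227.] n 444 mid [97.  1. 67.] top [106.  -5. 105.]
wrist blob px [230. 162.] n 8130 mid [ 43. -12.  74.] top [ 87.  -4. 121.]
wrist blob px [301. 232.] n 2164 mid [90. 28. 72.] top [ 76.  16. 118.]
wrist blob px [243. 360.] n 60 mid [ 77.  -3. 178.] top [ 77.  -2. 179.]
tcp tray [ 86.5   0.  277.4]
t 16.33 p [630.7 -18.7 277.4] head 9.04 F [-1.2  0.8 -3. ] w 15.0
```

View pics/c6.png

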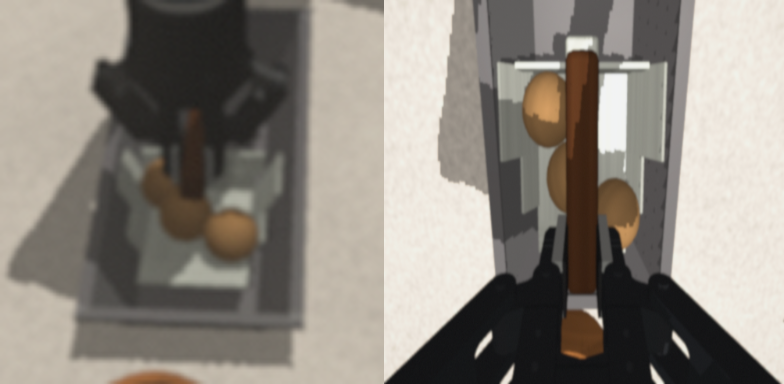

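The view shows all three balls in the pitched pan: (545,110), (565,175) and (615,210) in the right half. The arc at (582,333) is the tape core. Next I'll lift gently and turn toward the box.

Call:
{"name": "arm_command", "arguments": {
  "commands": [0,0,-3,0,0,0,-8,0,0,0,-15,0,0,0,-23,0,0,0,-32,0,0,0,-41,0,0,0,-50,1,0,0,-58,3,0,0,-66,6,0,0,-74,10,0,0,-80,15,0,0,-83,20],
  "newtons": 120
}}

```text
time: 17.33
position: [0.6307, -0.0187, 0.3615]
tool_rot: [0.098, 0.995, -0.0, 0.001]
wrist_force: [-0.1, 0.1, -1.9]
grip_width: 0.174
gripper_force: 120.9
```

Call:
{"name": "arm_command", "arguments": {
  "commands": [0,0,0,5,0,0,0,10,0,0,0,15,0,0,0,20,0,0,0,25,0,0,0,30,0,0,0,35,0,0,0,39,0,0,0,42,0,0,0,43.5,0,0,0,44,0,0,0,44]
}}

```text
time: 18.33
position: [0.6304, -0.0187, 0.3601]
tool_rot: [0.462, 0.887, 0.0, 0.0]
wrist_force: [1.0, -0.6, -2.5]
grip_width: 0.174
gripper_force: 121.0
```

```bash
cat > inpan.py <<'E'
from pitch import *
def pan(cam="wrist"):
    c,W,L=bar(cam); im=c["img"]; h=cv2.cvtColor(im,cv2.COLOR_BGR2HSV)
    for sgn in (-1,1):
        m=(h[...,0]<22)&(h[...,1]>90)&(h[...,2]>50)&(L[...,2]<-.185)&(L[...,2]>-.26)&(abs(L[...,0])<.12)&(sgn*L[...,1]>.012)&(abs(L[...,1])<.07)
        n,lab,st,cen=cv2.connectedComponentsWithStats(m.astype(np.uint8))
        for i in range(1,n):
            if st[i,4]>60: print("ball-like",cen[i].round(),st[i,4],(np.median(L[lab==i],0)*1000).round())
if __name__=="__main__": pan()
E
python3 inpan.py; python3 g.py 413,-228,360,-55.1
```

```text
wrist bar n 7546 pitch deg 9.3 x [-72.5  13.4] top z at grip rel tcp -157.6
ball-like [207. 145.] 2937 [ -46.  -25. -213.]
ball-like [290. 150.] 1867 [ -43.   20. -212.]
ball-like [298. 213.] 2688 [  -8.   26. -207.]
t 18.38 p [630.4 -18.6 359.9] head -54.94 F [ 0.8 -0.4 -1.8] w 15.0
[413.0, -228.0, 360.0, -55.1] -> [-4.650e+01 -2.982e+02 -2.000e-01] 0.2
```

All three balls are settled in the pan. I'll carry them sideways to the start point near the box.

Call:
{"name": "arm_command", "arguments": {
  "commands": [-0.6,-4,0,0,-2,-12,0,0,-4,-24,0,0,-6,-40,0,0,-9,-60,0,0,-13,-84,0,0,-17,-110,0,0,-21,-136,0,0,-25,-162,0,0,-29,-188,0,0,-33,-212,0,0,-36,-234,0,0]
}}

```text
time: 19.38
position: [0.4575, -0.1837, 0.3594]
tool_rot: [0.462, 0.887, -0.0, 0.0]
wrist_force: [0.9, -0.5, -2.0]
grip_width: 0.175
gripper_force: 121.0
```

Call:
{"name": "arm_command", "arguments": {
  "commands": [-3,-20,4,0,-6,-36,10,0,-8,-48,18,0,-9,-57,26,0,-10,-62,32,0,-10.5,-64,35,0,-10.5,-64,36,0,-10.5,-64,36,0]
}}

```text
time: 20.05
position: [0.4132, -0.2276, 0.3232]
tool_rot: [0.461, 0.887, 0.0, -0.0]
wrist_force: [-0.3, 0.6, -2.6]
grip_width: 0.172
gripper_force: 121.0
```

```bash
python3 inpan.py; python3 - <<'E'
from h import *
c=read_camera("top"); W=world(c); Z=W[...,2]; s=np.s_[180:262,330:420]
p=W[s].reshape(-1,3); p=p[(p[:,2]>.05)&(p[:,2]<.065)&(np.hypot(p[:,0]-.482,p[:,1]+.327)<.1)]
print(len(p),cv2.minAreaRect((p[:,:2]*1000).astype(np.float32)))
E
python3 g.py 413,-228,324,-55.1 482,-327,324,-55.1
```

```text
wrist bar n 7596 pitch deg 9.28 x [-72.8  13.6] top z at grip rel tcp -157.9
ball-like [210. 154.] 3611 [ -43.  -23. -213.]
ball-like [293. 144.] 2280 [ -46.   22. -213.]
ball-like [276. 201.] 65 [ -12.   14. -214.]
21 ((474.3823547363281, -314.34942626953125), (158.09422302246094, 18.21721076965332), 5.222817897796631)
t 20.15 p [ 413.5 -227.5  323.7] head -54.92 F [ 0.8  0.6 -1. ] w 14.9
[413.0, -228.0, 324.0, -55.1] -> [-0.1 -0.7 -0.3] 0.2
[482.0, -327.0, 324.0, -55.1] -> [-120.7   -1.2   -0.3] 0.2
```

Lip height is 85 mm and heel height 68 mm, both clear of the 60 mm rim. Now I'll flick: forward over the box, then sharply back so the balls roll out.

Call:
{"name": "arm_command", "arguments": {
  "commands": [-41,-1,0,0,-82,-1,0,0,-121,-1,0,0,-80,-1,0,0,-51,-1,0,0,-51,-1,0,0,-51,-1,0,0]
}}

```text
time: 20.73
position: [0.4416, -0.2688, 0.3223]
tool_rot: [0.461, 0.888, 0.0, -0.001]
wrist_force: [0.5, -0.6, -2.0]
grip_width: 0.176
gripper_force: 121.0
```

```bash
python3 inpan.py; cat > box.py <<'E'
from h import *
for n in ("top","scene"):
    c=read_camera(n); W=world(c)*1000; h=cv2.cvtColor(c["img"],cv2.COLOR_BGR2HSV)
    a=np.radians(34.9); d=W[...,:2]-[482,-327]; x=d@[np.cos(a),np.sin(a)]; y=d@[-np.sin(a),np.cos(a)]
    m=(abs(x)<62)&(abs(y)<52)&(W[...,2]>14)&(W[...,2]<58)
    nn,lab,st,cen=cv2.connectedComponentsWithStats(m.astype(np.uint8))
    for i in range(1,nn):
        if st[i,4]>15: q=lab==i; print(n,cen[i].round(),st[i,4],"box xyz",np.median(x[q]).round(),np.median(y[q]).round(),np.percentile(W[q][:,2],[50,95]).round())
    cv2.imwrite(f"pics/b_{n}.png",c["img"])
E
python3 box.py; python3 g.py
```

```text
wrist bar n 7130 pitch deg 8.97 x [-73.7  12.4] top z at grip rel tcp -158.6
ball-like [196. 277.] 86 [  36.  -36. -214.]
ball-like [313. 280.] 87 [  41.   39. -217.]
scene [130. 165.] 173 box xyz -61.0 -19.0 [33. 55.]
scene [129. 183.] 161 box xyz 15.0 -35.0 [35. 57.]
t 20.88 p [ 442.2 -270.4  324.6] head -54.93 F [-1.   0.2 -0.9] w 14.6
```

```bash
python3 inpan.py; python3 box.py; python3 -c "
import cv2
from h import *
c=read_camera('wrist')
a=cv2.imread('pics/b_scene.png')[120:260,70:210];cv2.imwrite('pics/c7.png',cv2.hconcat([cv2.resize(a,(384,384),interpolation=2),cv2.resize(c['img'],(416,384))]))"
```

```text
wrist bar n 7096 pitch deg 9.19 x [-72.4  13.5] top z at grip rel tcp -157.7
scene [134. 167.] 324 box xyz -58.0 -6.0 [35. 54.]
scene [128. 183.] 159 box xyz 12.0 -35.0 [33. 42.]
```

View pics/c7.png

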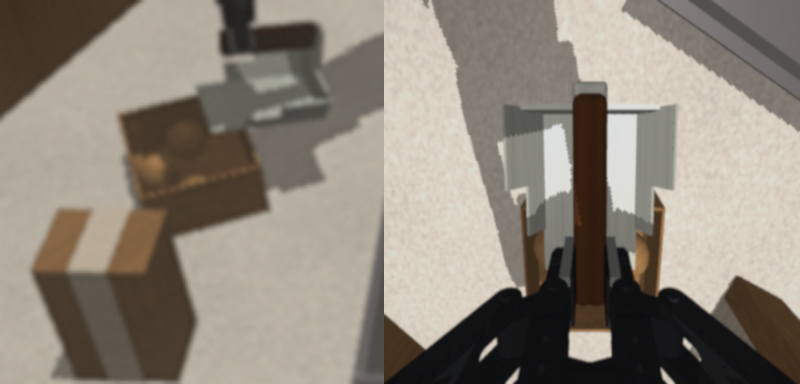

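The pan is empty. In the left half, balls are in the box at (150,168), (185,138) and near (190,183). I'll take the scoop back to its mat.

Call:
{"name": "arm_command", "arguments": {
  "commands": [20,0,-15,0,50,0,-35,0,80,0,-40,0,80,0,-40,0]
}}

```text
time: 21.42
position: [0.394, -0.2018, 0.3646]
tool_rot: [0.461, 0.887, 0.0, 0.0]
wrist_force: [-0.1, -0.0, -1.6]
grip_width: 0.173
gripper_force: 121.1
```

```bash
python3 box.py; python3 g.py 476,321,360,3
```

```text
scene [140. 165.] 409 box xyz -60.0 16.0 [35. 56.]
scene [128. 183.] 157 box xyz 12.0 -35.0 [34. 42.]
scene [142. 185.] 17 box xyz 43.0 -1.0 [40. 42.]
t 21.52 p [ 395.5 -204.2  364.3] head -54.93 F [-0.  -0.1 -1.5] w 15.0
[476.0, 321.0, 360.0, 3.0] -> [383.6 367.7   3.5] -57.9
```

Call:
{"name": "arm_command", "arguments": {
  "commands": [383.6,367.7,0,-58,383.6,367.7,0,-58,383.6,367.7,0,-58,383.6,367.7,0,-58,383.6,367.7,0,-58,383.6,367.7,0,-58,383.6,367.7,0,-58,383.6,367.7,0,-58,383.6,367.7,0,-58,383.6,367.7,0,-58,383.6,367.7,0,-58,383.6,367.7,0,-58]
}}

```text
time: 22.52
position: [0.4726, 0.2918, 0.3629]
tool_rot: [-0.026, 1.0, -0.0, 0.0]
wrist_force: [0.9, -0.7, -0.8]
grip_width: 0.171
gripper_force: 121.1
```

```bash
python3 box.py; python3 pitch.py wrist; python3 g.py 476,321,275,3 476,321,258,3; python3 - <<'E'
from h import *
c=read_camera("top"); W=world(c)*1000; h=cv2.cvtColor(c["img"],cv2.COLOR_BGR2HSV)
d=W[...,:2]-[482,-327]; a=np.radians(34.9); x=d@[np.cos(a),np.sin(a)]; y=d@[-np.sin(a),np.cos(a)]
m=(abs(x)<70)&(abs(y)<60); Z=W[...,2]
print(np.percentile(Z[m],[2,20,50,80,98]).round(), (Z[m]>25).sum(), m.sum())
for lo in (20,30): 
    mm=(m&(Z>lo)&(Z<50)&(abs(x)<63)&(abs(y)<53)).astype(np.uint8); n,l,st,ce=cv2.connectedComponentsWithStats(mm)
    for i in range(1,n):
        if st[i,4]>15: q=l==i; print(lo,ce[i].round(),st[i,4],x[q].mean().round(),y[q].mean().round(),Z[q].max().round())
E
```

```text
top [364. 206.] 201 box xyz 44.0 4.0 [37. 44.]
top [386. 216.] 206 box xyz -2.0 -30.0 [37. 44.]
top [374. 242.] 191 box xyz -43.0 33.0 [38. 45.]
scene [141. 165.] 353 box xyz -59.0 20.0 [35. 54.]
scene [120. 169.] 22 box xyz -61.0 -45.0 [28. 41.]
scene [128. 183.] 160 box xyz 12.0 -35.0 [33. 41.]
scene [142. 185.] 17 box xyz 43.0 -2.0 [40. 43.]
wrist bar n 5627 pitch deg 9.34 x [-72.2  12.7] top z at grip rel tcp -157.4
t 22.67 p [472.4 292.2 362.5] head 3.26 F [ 0.3 -1.3 -0.8] w 15.0
t 22.67 p [472.4 292.2 362.5] head 3.26 F [ 0.3 -1.3 -0.8] w 15.0
[476.0, 321.0, 275.0, 3.0] -> [-5.3 28.6 87.5] 0.3
[476.0, 321.0, 258.0, 3.0] -> [ -5.3  28.6 104.5] 0.3
[-1.  3. 14. 42. 62.] 1356 3058
20 [364. 206.] 199 44.0 4.0 47.0
20 [386. 216.] 206 -2.0 -31.0 46.0
20 [374. 243.] 195 -43.0 32.0 48.0
30 [365. 206.] 173 44.0 3.0 47.0
30 [387. 215.] 171 -2.0 -32.0 46.0
30 [374. 243.] 174 -44.0 32.0 48.0
```

All three balls are in the box. I'll lower the scoop onto the mat.

Call:
{"name": "arm_command", "arguments": {
  "commands": [-5,28.6,10,0,-5,28.6,45,0,-5,28.6,80,0,-5,28.6,95,0,-5,28.6,102,0,-5,28.6,104,0,-5,28.6,104,0]
}}

```text
time: 23.3
position: [0.476, 0.3176, 0.2598]
tool_rot: [-0.026, 1.0, 0.0, 0.0]
wrist_force: [1.1, -0.6, -1.2]
grip_width: 0.173
gripper_force: 121.0
```

```bash
python3 pitch.py wrist top
```

```text
wrist bar n 7374 pitch deg 9.18 x [-73.  13.] top z at grip rel tcp -158.5
top bar n 88 pitch deg 9.47 x [-73.8 -13.9] top z at grip rel tcp -156.9
t 23.4 p [476.3 318.2 261.1] head 2.98 F [-0.7  0.1 -1.1] w 15.1
```

Call:
{"name": "arm_command", "arguments": {
  "commands": [0,0,2,0,0,0,3,0,0,0,3,0,-4,0,7,0,-8,0,11,0,-12,0,15,0,-12,0,15,0],
  "claw": 18,
  "newtons": 20
}}

```text
time: 23.98
position: [0.4877, 0.319, 0.2435]
tool_rot: [-0.026, 1.0, -0.0, -0.0]
wrist_force: [0.8, -0.2, 0.6]
grip_width: 0.213
gripper_force: 0.6
```

Call:
{"name": "arm_command", "arguments": {
  "commands": [0,0,0,0,0,0,0,0,0,0,0,0,0,0,0,0,0,0,-30,0,0,0,-70,0,0,0,-110,0,0,0,-110,0],
  "claw": 40
}}

```text
time: 24.65
position: [0.4894, 0.3201, 0.3637]
tool_rot: [-0.027, 1.0, 0.002, 0.007]
wrist_force: [1.9, 0.7, 1.3]
grip_width: 0.467
gripper_force: 0.0
```

```bash
python3 box.py; python3 - <<'E'
from h import *
c=read_camera("wrist"); W=world(c)*1000; Z=W[...,2]; im=c["img"]
m=(Z>78)&(Z<98)&(np.hypot(W[...,0]-455,W[...,1]-320)<80); p=W[m]; r=cv2.minAreaRect(p[:,:2].astype(np.float32)); print("bar",len(p),r)
a=np.radians(r[2] if r[1][0]>r[1][1] else r[2]-90)
k=np.polyfit(p[:,0],p[:,2],1); print("pitch",np.degrees(k[0]),"top",np.median(p[:,2]),"scoop origin ~",np.array(r[0])+8*np.array([np.cos(a),np.sin(a)]))
m=(im.max(-1)<40)&(Z<9)&(Z>-3)&(np.hypot(W[...,0]-462,W[...,1]-320)<110); print("mat",cv2.minAreaRect(W[m][:,:2].astype(np.float32)))
E
python3 g.py
```

```text
top [364. 206.] 201 box xyz 44.0 5.0 [37. 44.]
top [386. 216.] 206 box xyz -3.0 -30.0 [37. 44.]
top [374. 242.] 193 box xyz -43.0 33.0 [38. 44.]
scene [139. 165.] 385 box xyz -59.0 16.0 [35. 54.]
scene [128. 183.] 161 box xyz 13.0 -35.0 [33. 42.]
scene [142. 185.] 17 box xyz 43.0 -1.0 [40. 43.]
bar 3188 ((461.59942626953125, 317.9738464355469), (98.19851684570312, 18.014362335205078), 3.01731538772583)
pitch 0.7674557743357014 top 88.24668750179757 scoop origin ~ [469.58833565 318.39494844]
mat ((463.26202392578125, 320.5066833496094), (136.21136474609375, 117.12947082519531), 0.24180951714515686)
t 24.8 p [487.  319.  354.9] head 3.05 F [-0.1 -0.7 -1. ] w 39.4
```

```bash
python3 -c "
from plant import job_done
print(job_done())"
```

```text
the job is handed in; nothing more can be done
None
```

The job is handed in, with no verdict returned: my last camera check showed all three balls at rest in the gift box and the scoop level on its mat, about 7 mm off centre, with the gripper clear; I didn't re-measure the carton, packs or tape core.

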